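# Slide the saucepan to the heating place

## Task

On the warming plate, slide the saucepan with the one long handle across to the free place marked with a double ring, and leave it standing centred there. Do not lift it: it must slide over the plate all the way. Leave the pot with the two small ears where it stands.

Things in the scene. Friction and masses are not known exactly. Their poses are not given: they have to be found in the camera images.
- saucepan: Pot to slide: low, steel, 100 mm wide (rim 105), fixed lid whose top is 46 mm up. On its axis a black round knob, 26 mm wide, from 56 to 86 mm above the underside (14 mm stem below). One straight black handle, 14 mm thick, 34 mm up, along -x to 115 mm from the axis, roughly to the plate's front. About 0.5 kg. Origin: centre of underside, z up. Starts on a single-ring place.
- ear_pot: Other pot, to be left alone: same size, lid and knob as the saucepan, but no long handle; instead two small wire ears opposite each other, along x and -x, reaching 67 mm from the axis. Origin: centre of underside, z up. Stands on the other single-ring place.
- double_mark: Goal place, free at the start: two thin bright concentric rings (116 and 68 mm in diameter) flush on the warming plate's top. Origin: their centre, at the height of the plate's top. The two other places have one ring of 116 mm. The three places form a triangle with 165 mm sides, so the straight way between any two is clear.
- plate: Warming plate, fixed on the bench: grey housing, flat dark steel top 300 mm (x) by 340 mm (y), 40 mm above the bench; three small black dials on its front side. Origin: centre of its underside, at bench height; x points from front to back, z up. Smooth: the pots slide easily on it (friction about 0.25).
Things that resemble listed ones, but are neither listed nor needed, are in the scene too. What is shaped like the saucepan but red is not meant.

How it is judged:
By the outcome, as a careful person would: the job done as asked, in the order asked, and still so for the second after the job is handed in, with the robot touching nothing.
It also fails if it takes over 32 s, if anything falls off the work surface, if the arm or the gripper's body presses on something with over 40 N, if the wrist force passes 120 N, or if a joint passes its speed limit or range.

## Robot

A 6-joint arm with a two-finger parallel gripper is mounted at the origin on a cart in front of the work surface, level with it; the furniture and walls round the work are solid. World frame = base frame: x ahead of the robot, y to its left, z up, the work surface at z = 0. Lengths are in m, angles in rad, forces in N, time in s.
With the tool pointing down it reaches from about 0.275 to 0.775 m from the base axis. Payload 14.6 kg.
Tool frame: the origin (TCP) lies at the very end of the fingers, on their centre line; the grasp point (between the pads) lies 19 mm behind it; z points along the fingers, y is the line along which they close (so a half turn about z gives the same grasp; the last joint's range is limited). The gripper opens to 85 mm and grips with 20 to 120 N. Pads are 22 mm wide; open, the fingers measure 114 mm over their backs; the gripper's body (76 mm by 85 mm) begins 54 mm behind the grasp point. The pads swing forward as they close: fully open they stand 13 mm farther back than shut.
Start: joints at [-1.403, 0.263, -0.048, 1.259, 0, 1.415], TCP at [0.167, -0.498, 0.231] pointing down, gripper open.
Joint ranges: [-2.65, 2.65], [-0.89, 1.7], [-1.18, 1.37], [-2.13, 2.11], [-1.35, 1.29], [-3.14, 3.14]. Speed limits (rad/s): [1.89, 1.89, 2.57, 2.79, 3.14, 3.14].

## Interface

Orientations are given as a unit quaternion [w, x, y, z].
In Python, from station import state, camera, calibration, sign_off gives the robot as it stands.
- The arm moves only by the shell command python3 -m jog 'ROWS' [FORCE]. ROWS is JSON, a list of rows, each a list of 3 entries, a list of its own where there are three numbers: the turn, a rotation vector about the world's x, y, z each as a share of 6 degrees, from -1 to 1, then the shift along the world's x, y, z each as a share of 40 mm, from -1 to 1, then the closure, from 0 (fully open) to 1 (shut). In form: [[[wx, wy, wz], [dx, dy, dz], hand], ...]. A call has 1 to 8 rows; each row shifts and turns the commanded pose from where the row before left it; what a row does not reach is not made up. A row lasts 1/12 s, in which the tool goes at most 41.7 mm and 7.16 degrees, less where a joint would pass 70% of its speed; a pose out of reach is approached as far as the arm can. A call with a number of a shift or a turn outside -1 to 1 is refused whole. A call with a gripper value outside its range is refused whole. The fingers move at their own pace and stop on an object; FORCE is the grip in N (left out, the last holds). Time passes only in rows, so rows that do not move let the fingers close. It gives the time, the measured TCP pose, the force, the opening and the grip force at its end, in the units of the state.
- state(): the state, without advancing time (a new reading comes with each control period).
- camera(name): name is "side" or "top"; returns the picture (480x640x3 uint8, blue, green, red); there is no depth.
- calibration(name): a dict with "fx", "fy", "cx", "cy" (pixels), "dist" ([k1, k2, p1, p2, k3] as OpenCV has them; the pictures are not rectified), "camera_from_world" (4x4, takes a point from world to camera coordinates). Camera axes: x right, y up, looking along -z (the intrinsics and any distortion apply to the point x, -y, -z); pixel columns grow to the right and rows downward; lengths in m; the calibration is good to about 2 mm. A picture is of the moment at which its call begins. calibration takes no time and is no camera call.
- sign_off(): hands the job in; it is judged then, once.
The state is a dict: "t": time; "joints": joint angles; "joint_vel": joint speeds; "effort": joint torques, N m; "tcp_pos": TCP position; "eef_rot": TCP orientation; "ft_force": force on the tool from outside, world axes, zero at the start; "ft_torque": the same for the moment, N m; "gripper_width": finger opening in m; "finger_force": force on a finger pad.
Only numpy, scipy, OpenCV 4.12 (cv2) and the standard library are available. Lean on these libraries where they do the work, as an engineer would, in place of code of your own. Each camera call takes 0.05 s, during which the arm holds its last target. There are 200 camera calls.

## Working session

There is one attempt and no reset: what is moved stays moved. The work goes in short steps, Python scripts to look and compute and a shell command to move; the robot and the scene stay as the last step left them, time stands still between calls to the robot, and variables do not carry over. Pictures are saved under pics/ and viewed, at most 10 in all, crops included, and the job is handed in when it is done.

```bash
mkdir -p pics; cat > h.py <<'E'
import numpy as np, cv2
from station import *
def K(n):
    c=calibration(n); return np.array([[c['fx'],0,c['cx']],[0,c['fy'],c['cy']],[0,0,1.]]),np.array(c['dist'],float),np.array(c['camera_from_world'])
def pix2w(n,px,z):
    k,d,T=K(n); u=cv2.undistortPoints(np.array(px,float).reshape(-1,1,2),k,d).reshape(-1,2)
    R=T[:3,:3];o=-R.T@T[:3,3]
    v=np.c_[u[:,0],-u[:,1],-np.ones(len(u))]@R
    return o+v*((z-o[2])/v[:,2])[:,None]
def w2pix(n,P):
    k,d,T=K(n); p=np.array(P,float).reshape(-1,3)@T[:3,:3].T+T[:3,3]; p=p*[1,-1,-1]
    return cv2.projectPoints(p,np.zeros(3),np.zeros(3),k,d)[0].reshape(-1,2)
E
python3 - <<'E'
from h import *
for n in('top','side'): cv2.imwrite(f'pics/{n}0.png',camera(n))
s=state();print(s['t'],s['tcp_pos'],s['eef_rot'],s['gripper_width'])
E
```

```text
0.1 [ 0.16649972 -0.49765419  0.23087828] [-4.68326823e-04  9.87000574e-01  1.60716047e-01  5.51053317e-07] 0.08527707972487707
```

View pics/top0.png

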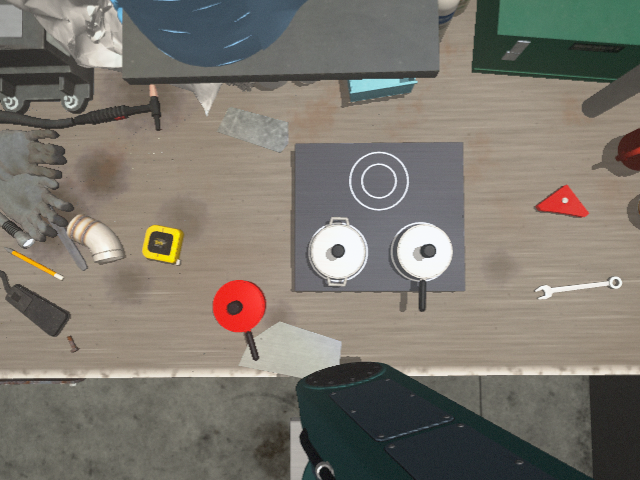

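View pics/side0.png

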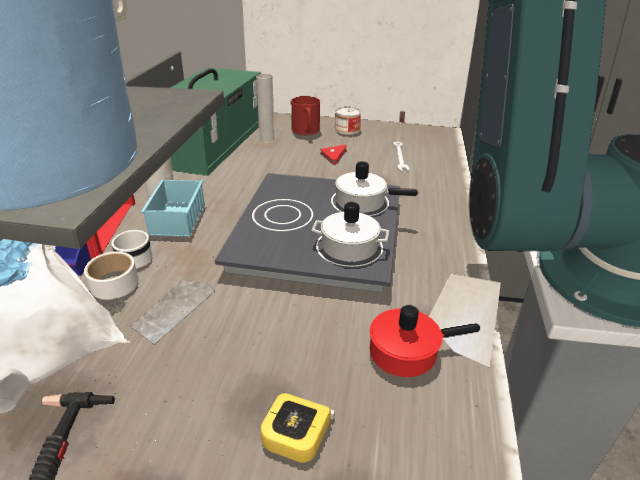

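The top view shows the saucepan at about (427,251), the ear pot at (338,251) and the double ring at (379,181). A shelf stands behind, with its edge near row 80. I'll enlarge to measure.

```bash
python3 - <<'E'
from h import *
im=cv2.imread('pics/top0.png')[130:320,285:475]
cv2.imwrite('pics/c1.png',cv2.resize(im,None,fx=3.15,fy=3.15,interpolation=cv2.INTER_CUBIC)[:600])
im=cv2.imread('pics/side0.png')[150:300,210:430]
cv2.imwrite('pics/c2.png',cv2.resize(im,None,fx=3.5,fy=3.5,interpolation=cv2.INTER_CUBIC)[:600])
print('goal',pix2w('top',[[379,181]],.04),'knob',pix2w('top',[[428,251]],.126),'ear',pix2w('top',[[338,251]],.126))
print('corners',pix2w('top',[[296,143],[463,143],[465,292],[293,292]],.04))
print('side goal',pix2w('side',[[283,215]],.04),'knob',pix2w('side',[[362,166]],.126),'shelf?',pix2w('top',[[122,82],[438,76]],.3))
for n in('top','side'):
  T=K(n)[2];print(-T[:3,:3].T@T[:3,3])
E
```

```text
goal [[ 0.63901594 -0.03082955  0.04      ]] knob [[ 0.49448711 -0.10810645  0.126     ]] ear [[0.49681824 0.05395069 0.126     ]]
corners [[ 0.72005303  0.13610085  0.04      ]
 [ 0.71284446 -0.20084944  0.04      ]
 [ 0.41401427 -0.19675544  0.04      ]
 [ 0.41803917  0.14538912  0.04      ]]
side goal [[ 0.63748703 -0.02507651  0.04      ]] knob [[ 0.49502785 -0.09575361  0.126     ]] shelf? [[ 0.7431557   0.36487559  0.3       ]
 [ 0.74039261 -0.09251573  0.3       ]]
[0.47670182 0.05416843 0.91818946]
[0.43692162 0.77105446 0.53991704]
```

View pics/c1.png

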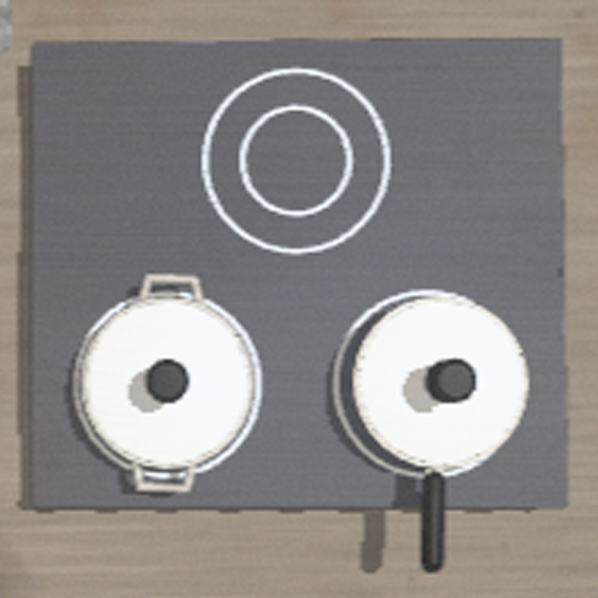

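View pics/c2.png

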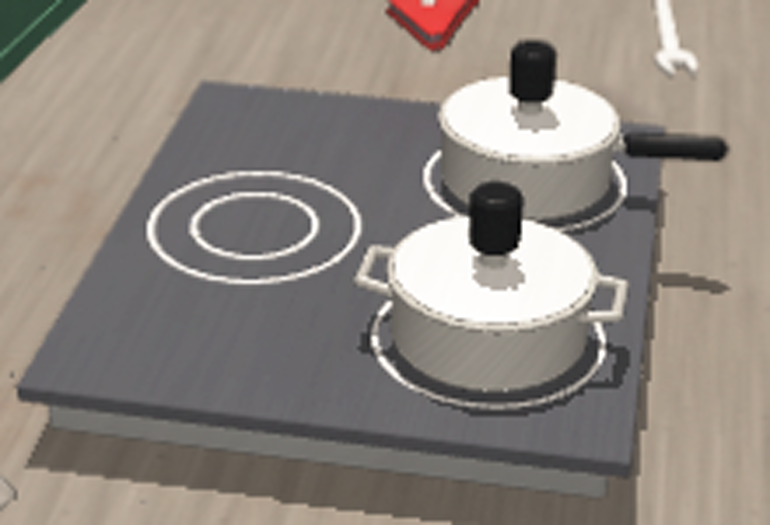

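The crops put the goal centre at top (379.0,180.8) and side c2 (255,226). The knob top is near top (430,250.7) and side (362.3,164.3), and the lid disc is near top (425,250.3).

```bash
python3 - <<'E'
from h import *
f=lambda p,s,o:np.array(p)/s+o
c1=lambda *p:f(p,3.15,[285,130]); c2=lambda *p:f(p,3.5,[210,150])
print('goal',pix2w('top',[c1(296,160),],.04),pix2w('side',[c2(255,225)],.04))
print('goal side extents',pix2w('side',[c2(148,226),c2(361,226),c2(255,172),c2(255,283)],.04))
print('knobtop',pix2w('top',[c1(458,380.5)],.126),pix2w('side',[c2(533,51)],.124))
print('lid',pix2w('top',[c1(441,379.5)],.086))
print('lid edges',pix2w('top',[c1(354,379),c1(528,379),c1(441,291),c1(441,468)],.083))
print('handle',pix2w('top',[c1(432,565),c1(433,480)],.074))
print('ear lid',pix2w('top',[c1(170,382)],.086))
print('single ring',pix2w('top',[c1(428,383)],.04))
gp=[[.639,-.031,.04],[.495,-.11,.126],[.495,-.11,.086]]
print(w2pix('top',gp),w2pix('side',gp))
E
```

```text
goal [[ 0.6394362  -0.03077359  0.04      ]] [[ 0.63837648 -0.02763531  0.04      ]]
goal side extents [[ 0.69673917 -0.01512804  0.04      ]
 [ 0.5800442  -0.03804941  0.04      ]
 [ 0.65216217 -0.08604936  0.04      ]
 [ 0.62479652  0.0300014   0.04      ]]
knobtop [[ 0.4947971  -0.11240525  0.126     ]] [[ 0.4953795  -0.10649466  0.124     ]]
lid [[ 0.49645776 -0.11068065  0.086     ]]
lid edges [[ 0.49758413 -0.05903842  0.083     ]
 [ 0.49607986 -0.16333631  0.083     ]
 [ 0.5500489  -0.11252067  0.083     ]
 [ 0.44330025 -0.11003305  0.083     ]]
handle [[ 0.38436621 -0.10500808  0.074     ]
 [ 0.4357274  -0.10679962  0.074     ]]
ear lid [[0.49729386 0.05210538 0.086     ]]
single ring [[ 0.49544802 -0.11154628  0.04      ]]
[[379.08489493 181.00626055]
 [429.05070088 250.70026202]
 [424.65636832 251.25125898]] [[282.94156951 213.37931603]
 [362.71202236 162.90880917]
 [361.45819088 181.03423463]]
```

```bash
python3 - <<'E'
from h import *
from scipy.optimize import least_squares
def tri(a,b):
    r=least_squares(lambda P:np.r_[w2pix('top',P)[0]-a,w2pix('side',P)[0]-b],[.7,-.1,.3]);return r.x,r.fun
print('shelf corner',tri([438,76],[222,97]))
print('knob',tri([430,250.7],[362.3,164.5]))
E
python3 -m jog '[[[0,0,0],[0.5,0.5,0],0],[[0,0,0],[0.5,0.6,0],0],[[0,0,0],[0.5,0.6,0],0],[[0,0,0],[0.5,0.6,0],0],[[0,0,0],[0.5,0.6,0],0],[[0,0,0],[0.5,0.6,0],0],[[0,0,0],[0.5,0.6,0],0],[[0,0,0],[0.5,0.6,0],0]]' 20
```

```text
shelf corner (array([ 0.76832756, -0.10608384,  0.24031302]), array([-0.42034771, -1.54320607,  1.93530332,  0.55680044]))
knob (array([ 0.49539982, -0.11268197,  0.12122953]), array([-0.01299778, -0.17295921,  0.1882732 ,  0.01516579]))
t: 0.77
tcp_pos: [0.3271, -0.3085, 0.2311]
eef_rot: [-0.0, 0.987, 0.161, -0.0]
ft_force: [0.0, -1.2, 0.0]
gripper_width: 0.0859
finger_force: 0.0
```

```bash
python3 -m jog '[[[0,0,0],[0.5,0.6,0],0],[[0,0,0],[0.5,0.6,0],0],[[0,0,0],[0.5,0.6,0],0],[[0,0,0],[0.5,0.6,0],0],[[0,0,0],[0.55,0.63,0],0],[[0,0,0],[0.55,0.63,0],0],[[0,0,0],[0.55,0.63,0],0],[[0,0,0],[0.55,0.63,0],0]]'
python3 -m jog '[[[0,0,0],[0,0,0],0],[[0,0,0],[0,0,-0.4],0],[[0,0,0],[0,0,-0.6],0],[[0,0,0],[0,0,-0.6],0],[[0,0,0],[0,0,-0.4],0],[[0,0,0],[0,0,0],0]]'
python3 - <<'E'
from h import *
im=camera('top')[150:350,300:520]
cv2.imwrite('pics/t1.png',cv2.resize(im,None,fx=3,fy=3,interpolation=cv2.INTER_CUBIC))
im=camera('side')[70:250,260:460]
cv2.imwrite('pics/s1.png',cv2.resize(im,None,fx=3,fy=3,interpolation=cv2.INTER_CUBIC))
E
```

```text
t: 1.43
tcp_pos: [0.4953, -0.1115, 0.2311]
eef_rot: [-0.0, 0.987, 0.161, -0.0]
ft_force: [1.3, -0.9, -0.7]
gripper_width: 0.0856
finger_force: 0.0
t: 1.93
tcp_pos: [0.4928, -0.1126, 0.1484]
eef_rot: [-0.001, 0.987, 0.161, -0.002]
ft_force: [-0.2, 0.6, 0.2]
gripper_width: 0.0856
finger_force: 0.0
```

View pics/s1.png

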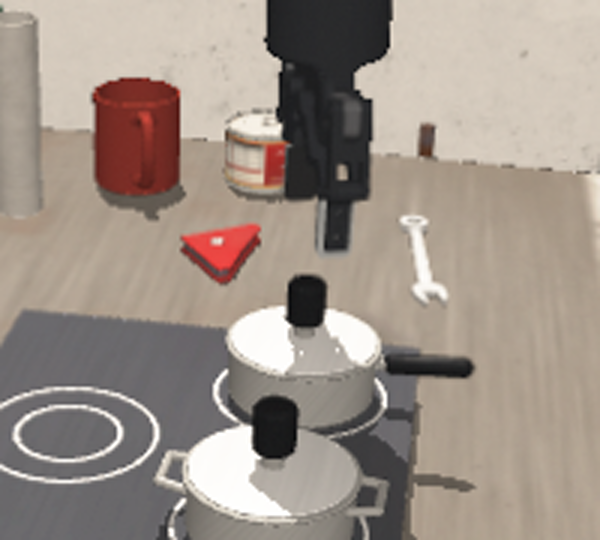

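The side view shows the fingers straddling the knob line: the near finger tip is at crop (333,250), offset toward the front as the tool yaw implies. Next I descend and close.

```bash
python3 -m jog '[[[0,0,0],[0.06,0.03,-0.4],0],[[0,0,0],[0,0,-0.4],0],[[0,0,0],[0,0,-0.3],0],[[0,0,0],[0,0,-0.2],0],[[0,0,0],[0,0,0],0],[[0,0,0],[0,0,0],0]]'
```

```text
t: 2.53
tcp_pos: [0.4973, -0.1121, 0.1001]
eef_rot: [0.0, 0.987, 0.161, 0.0]
ft_force: [-0.1, -0.1, -0.3]
gripper_width: 0.0851
finger_force: 0.0
```

```bash
python3 -m jog '[[[0,0,0],[-0.03,0,-0.12],0],[[0,0,0],[0,0,0],0.3],[[0,0,0],[0,0,0],0.5],[[0,0,0],[0,0,0],0.6],[[0,0,0],[0,0,0],0.7],[[0,0,0],[0,0,0],0.8],[[0,0,0],[0,0,0],0.9],[[0,0,0],[0,0,0],1]]' 20
python3 -m jog '[[[0,0,0],[0,0,0],1],[[0,0,0],[0,0,0],1],[[0,0,0],[0,0,0],1],[[0,0,0],[0,0,0],1]]' 
python3 - <<'E'
from h import *
im=camera('side')[70:250,260:460]
cv2.imwrite('pics/s2.png',cv2.resize(im,None,fx=3,fy=3,interpolation=cv2.INTER_CUBIC))
E
```

```text
t: 3.2
tcp_pos: [0.4959, -0.1119, 0.0947]
eef_rot: [0.0, 0.987, 0.161, 0.0]
ft_force: [-0.2, 0.1, 5.1]
gripper_width: 0.0252
finger_force: 20.1
t: 3.53
tcp_pos: [0.4959, -0.1119, 0.0947]
eef_rot: [0.0, 0.987, 0.161, 0.0]
ft_force: [-1.4, 0.5, 5.8]
gripper_width: 0.0251
finger_force: 20.2
```

View pics/s2.png

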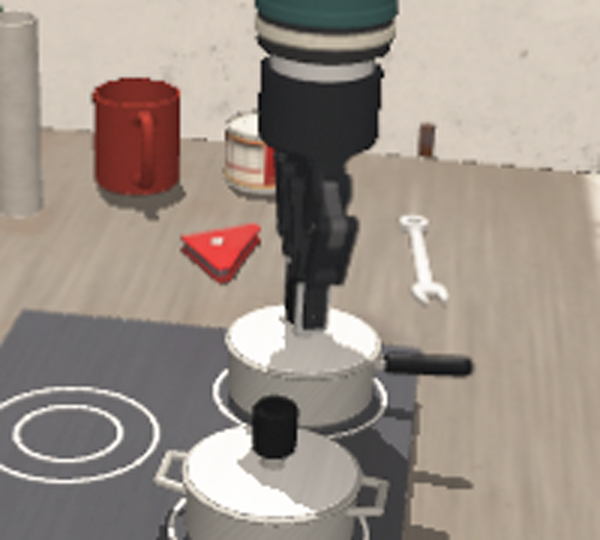

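```bash
python3 -m jog '[[[0,0,0],[0.1,0.05,-0.01],1],[[0,0,0],[0.2,0.12,0],1],[[0,0,0],[0.3,0.17,0],1],[[0,0,0],[0.3,0.17,0],1],[[0,0,0],[0.3,0.17,0],1],[[0,0,0],[0.3,0.17,0],1]]'
python3 -m jog '[[[0,0,0],[0.3,0.17,0],1],[[0,0,0],[0.3,0.17,0],1],[[0,0,0],[0.3,0.17,0],1]]'
```

```text
t: 4.08
tcp_pos: [0.5565, -0.0779, 0.0947]
eef_rot: [0.001, 0.987, 0.161, 0.0]
ft_force: [-3.7, -2.2, 12.2]
gripper_width: 0.0252
finger_force: 20.7
t: 4.33
tcp_pos: [0.5925, -0.0574, 0.0947]
eef_rot: [0.0, 0.987, 0.161, 0.0]
ft_force: [-2.7, -1.6, 10.8]
gripper_width: 0.0255
finger_force: 20.7
```

```bash
python3 -m jog '[[[0,0,0],[0.3,0.17,0],1],[[0,0,0],[0.3,0.17,0],1],[[0,0,0],[0.25,0.14,0],1],[[0,0,0],[0.2,0.11,0],1],[[0,0,0],[0.1,0.05,0],1],[[0,0,0],[0.04,0.02,0],1],[[0,0,0],[0,0,0],1],[[0,0,0],[0,0,0],1]]'
python3 - <<'E'
from h import *
t=camera('top');s=camera('side');cv2.imwrite('pics/tt3.png',t);cv2.imwrite('pics/ss3.png',s)
a=cv2.resize(t[110:290,290:470],(400,400),interpolation=cv2.INTER_CUBIC)
b=cv2.resize(s[150:290,210:350],(400,400),interpolation=cv2.INTER_CUBIC)
cv2.imwrite('pics/ab3.png',np.hstack([a,b]))
E
```

```text
t: 5.0
tcp_pos: [0.6403, -0.0309, 0.0947]
eef_rot: [0.0, 0.987, 0.161, 0.001]
ft_force: [2.4, 1.6, 6.4]
gripper_width: 0.0253
finger_force: 20.3
```

View pics/ab3.png

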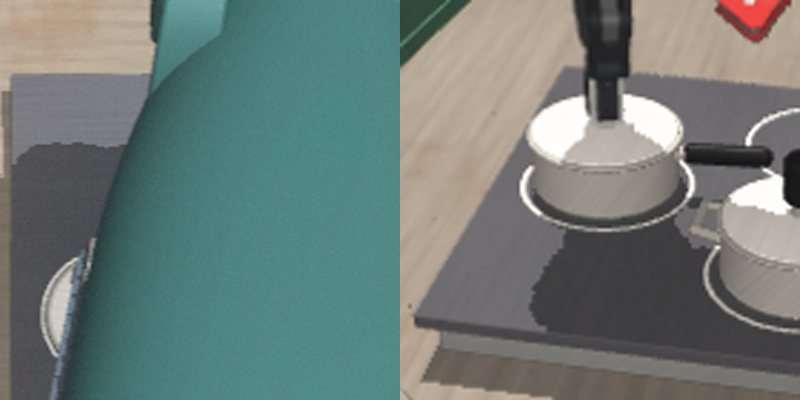

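The side view shows the pan inside the outer ring, with even gaps at (527,190) and (686,190). The top view is blocked by the arm, so I release, rise and clear it.

```bash
python3 -m jog '[[[0,0,0],[0,0,0],0],[[0,0,0],[0,0,0],0],[[0,0,0],[0,0,0],0],[[0,0,0],[0,0,0],0],[[0,0,0],[0,0,0],0],[[0,0,0],[0,0,0],0]]'
python3 -m jog '[[[0,0,0],[0,0,0.3],0],[[0,0,0],[0,0,0.6],0],[[0,0,0],[0,0,0.7],0],[[0,0,0],[0,0,0.7],0],[[0,0,0],[0,0,0.7],0],[[0,0,0],[-0.3,-0.6,0.3],0],[[0,0,0],[-0.4,-0.7,0],0],[[0,0,0],[-0.4,-0.7,0],0]]'
python3 -m jog '[[[0,0,0],[-0.5,-0.7,0],0],[[0,0,0],[-0.5,-0.7,0],0],[[0,0,0],[-0.5,-0.7,0],0],[[0,0,0],[-0.5,-0.7,0],0],[[0,0,0],[-0.5,-0.7,0],0],[[0,0,0],[-0.5,-0.7,0],0],[[0,0,0],[-0.5,-0.7,0],0],[[0,0,0],[0,0,0],0]]'
python3 - <<'E'
from h import *
t=camera('top');s=camera('side');cv2.imwrite('pics/t4.png',t);cv2.imwrite('pics/s4.png',s)
a=cv2.resize(t[130:260,320:450],(400,400),interpolation=cv2.INTER_CUBIC)
b=cv2.resize(s[160:260,230:330],(400,400),interpolation=cv2.INTER_CUBIC)
for P,n,o,k,im in (([.639,-.031],'top',[320,130],400/130,a),([.639,-.031],'side',[230,160],4,b)):
  pass
cv2.imwrite('pics/ab4.png',np.hstack([a,b]))
E
```

```text
t: 5.6
tcp_pos: [0.6392, -0.0311, 0.094]
eef_rot: [-0.0, 0.987, 0.161, -0.0]
ft_force: [-0.4, -0.4, 0.5]
gripper_width: 0.0853
finger_force: 0.0
t: 6.27
tcp_pos: [0.5953, -0.1117, 0.2269]
eef_rot: [0.0, 0.987, 0.161, 0.001]
ft_force: [0.1, -1.3, -0.0]
gripper_width: 0.0856
finger_force: 0.0
t: 6.93
tcp_pos: [0.4526, -0.311, 0.2261]
eef_rot: [0.001, 0.987, 0.159, -0.0]
ft_force: [0.4, -0.4, -0.7]
gripper_width: 0.0855
finger_force: 0.0
```

View pics/ab4.png

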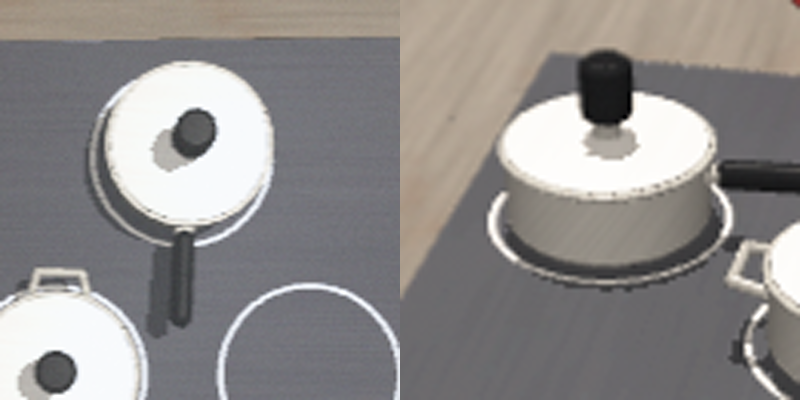

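The pan stands on the double ring. In the crop the lid disc spans x 105–273 and y 61–228, and the knob top is at about (197,130). I'll check those numbers.

```bash
python3 - <<'E'
from h import *
k=130/400
q=lambda *p:np.array(p)*k+[320,130]
print('lid edges',pix2w('top',[q(105,144),q(273,144),q(189,61),q(189,228)],.083))
print('knob',pix2w('top',[q(198,130)],.126),pix2w('side',[np.array([606,53])/4-[100,0]+[230,160]],.126))
print('ring pix side extents (88..333?)',pix2w('side',[[230+88/4,160+220/4],[230+333/4,160+220/4]],.04))
# lid circle by threshold
for f,box in(('t4',(340,420,140,210)),('top0',(385,460,215,290))):
  im=cv2.imread(f'pics/{f}.png');x0,x1,y0,y1=box
  m=(im[y0:y1,x0:x1].min(2)>215).astype(np.uint8)
  m=cv2.morphologyEx(m,cv2.MORPH_OPEN,np.ones((5,5)))
  c=max(cv2.findContours(m,0,1)[0],key=cv2.contourArea)
  (a,b),r=cv2.minEnclosingCircle(c);print(f,a+x0,b+y0,r,pix2w('top',[[a+x0,b+y0]],.086))
E
```

```text
lid edges [[ 0.64009655  0.02084036  0.083     ]
 [ 0.63809318 -0.08357127  0.083     ]
 [ 0.69135899 -0.03245092  0.083     ]
 [ 0.58647393 -0.0304571   0.083     ]]
knob [[ 0.63897377 -0.03251504  0.126     ]] [[ 0.64024321 -0.03375709  0.126     ]]
ring pix side extents (88..333?) [[ 0.69683599 -0.01347224  0.04      ]
 [ 0.57954988 -0.03650556  0.04      ]]
t4 382.4384231567383 175.52216720581055 27.549461364746094 [[ 0.64093439 -0.03312848  0.086     ]]
top0 424.7420959472656 251.35607147216797 27.61957550048828 [[ 0.49479931 -0.11015666  0.086     ]]
```

```bash
python3 -c "
from station import *
print(sign_off())"
```

```text
the job is handed in; nothing more can be done
None
```

The saucepan was slid to the double ring with light downward pressure throughout and measured within about 1–2 mm of its centre; the ear pot was left alone, the arm is clear, and the job was handed in at about 7 s.

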